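Square a drill guide block in the corner of a fenced board

ROBOT

A 6-joint arm with a two-finger parallel gripper is mounted at the origin on the work surface; the furniture and walls round the work are solid. World frame = base frame: x ahead of the robot, y to its left, z up, the work surface at z = 0. Lengths are in m, angles in rad, forces in N, time in s.
With the tool pointing down it reaches from about 0.25 to 0.775 m from the base axis. Payload 4 kg.
Tool frame: the origin (TCP) lies at the very end of the fingers, on their centre line; the grasp point (between the pads) lies 19 mm behind it; x points along the fingers, y is the direction in which the jaws open and shut, and the axes are right-handed (so a half turn about x gives the same grasp; the last joint's range is limited). The gripper opens to 94 mm and grips with 3 to 60 N. Pads are 16 mm wide; open, the fingers measure 119 mm over their backs; the gripper's body (75 mm by 177 mm) begins 78 mm behind the grasp point.
Start: joints at [-1.291, 0.087, 1.371, -0, 1.684, -0.103], TCP at [0.205, -0.51, 0.206] pointing down, gripper open.
Joint ranges: [-3.1, 3.1], [-0.76, 2.03], [0.27, 2.55], [-1.08, 4.22], [0.17, 2.65], [-2.57, 2.57]. Speed limits (rad/s): [2.79, 2.79, 3.14, 3.14, 3.14, 3.14].

INTERFACE

Orientations are given as [roll, pitch, yaw] about the fixed x, y, z axes, in that order (R = Rz(yaw) Ry(pitch) Rx(roll)).
In Python, from bench import robot gives the robot as it stands.
- The arm moves only by the tool carry_out, never from a script. Its argument "targets" is a list of rows, each a list of 5 numbers: the closure, from 0 (fully open) to 1 (shut), then the shift along the tool's x, y, z in cm, then the turn about the tool's x in degrees. In form: [[fingers, tx, ty, tz, turn], ...]. A call has 1 to 20 rows; each row shifts and turns the commanded pose from where the row before left it, along the tool's axes as they then stand; what a row does not reach is not made up. A row lasts 1/10 s, in which the tool goes at most 50 mm and 8.59 degrees, less where a joint would pass 70% of its speed; a pose out of reach is approached as far as the arm can. A call is refused whole if a number of a shift passes 5 or a number of a turn 8.59, either way. A call with a gripper value outside its range is refused whole. The fingers move at their own pace and stop on an object; the grip force is fixed at half the most. Time passes only in rows, so rows that do not move let the fingers close. It gives the time, the measured TCP pose, the force and the opening at its end, in the units of the state.
- robot.get_obs(): the state, without advancing time (a new reading comes with each control period).
- robot.snapshot(name): name is "scene" or "top" or "wrist"; returns a dict with "image" (420x560x3 uint8, red, green, blue), "camera_matrix" (3x3 intrinsics, pixels), "distortion" ([k1, k2, p1, p2, k3] as OpenCV has them; the pictures are not rectified), "pose" (4x4, takes a point from camera to world coordinates). Camera axes: x right, y up, looking along -z (the intrinsics and any distortion apply to the point x, -y, -z); pixel columns grow to the right and rows downward; lengths in m; the calibration is good to about 2 mm. A picture is of the moment at which its call begins. There is no depth.
- robot.close_job(): hands the job in, once; it reports no verdict.
The state is a dict: "time": time; "joint_positions": joint angles; "qvel": joint speeds; "joint_torque": joint torques, N m; "tool_pos": TCP position; "ee_rot": TCP orientation; "wrist_force": force on the tool from outside, world axes, zero at the start; "wrist_torque": the same for the moment, N m; "width": finger opening in m.
Only numpy, scipy, OpenCV 4.12 (cv2) and the standard library are available. Lean on these libraries where they do the work, as an engineer would, in place of code of your own. Each camera call takes 0.05 s, during which the arm holds its last target. There are 200 camera calls.

TASK

Pull the drawer of the little wooden cabinet fully open by its bar handle, take out the aluminium guide block and set it flat on the plywood board with its rib parallel to the long fence. Push it home into the corner so that its flange bears firmly against the long fence and the end fence at once, and finish while still holding it there with the gripper, pressed against both fences; do not let go. Leave the other loose things (the small bone bar on the cabinet, the little wooden block, the bottle) where they are.

Things in the scene. Friction and masses are not known exactly. Their poses are not given: they have to be found in the camera images.
- cabinet: Low wooden cabinet fixed to the bench, carcass 170 mm deep, 200 mm wide, 85 mm high, with one drawer. Origin: under its centre, on the bench. Its own -x axis points out of the drawer's front (the drawer pulls out along -x), its y runs along the width, z up. The carcass's front edge is at its x = -77.5 mm, the closed drawer's front face at x = -92.5 mm.
- cabinet_drawer0 (a joint): How far the drawer is out, m: 0 shut, 0.121 fully out (stop). Starts 0 to 12 mm ajar, slides with about 1 N friction, stays where left. Inside it is 140 mm deep, 158 mm wide; floor 22 mm, wall rims about 63 mm above the bench; fully out, about 115 mm of its depth is clear of the cabinet.
- cabinet_drawer0_handle (a point): Middle of the straight steel bar handle on the drawer's front, a round bar 11 mm thick, parallel to the cabinet's y, 100 mm long, its axis 35 mm in front of the drawer's face and 47 mm above the bench (the drawer front rises to 73 mm); free above and below, so it can be pinched from above with a finger on each side. Moves with the drawer.
- guide: Guide block: loose machined aluminium, inverted T section, 0.2 to 0.4 kg. Flange 54 (its x) by 70 mm (y), 14 mm thick; a central rib 20 mm thick (across x), 70 mm long (y), rises to 42 mm above the underside, three steel bushes in its top. Origin: centre of underside; z up. Starts flat on the drawer floor, rib within 17 degrees of the pulling direction. Grip across the rib; either end may lead.
- board: Plywood squaring board, 160 mm (its x) by 220 mm (its y), 12 mm thick, fixed on the black mat (its underside 8 mm, its top 20 mm above the bench). Origin: centre of the underside; z up. Two low aluminium fences are screwed on top: the long one along its +x edge, the shorter one along its -y edge.
- long_fence: The long fence: aluminium bar 18 mm wide, 170 mm long along the board's y, 12 mm high above the board's top (its top 32 mm above the bench). Origin: centre of its underside. Its face towards the board's -x is the stop face.
- end_fence: The end fence: aluminium bar 18 mm wide, 110 mm long along the board's x, 12 mm high above the board's top. Origin: centre of its underside. Its face towards the board's +y is the stop face.
- corner (a point): The inner corner on the board's top surface, where the stop faces of the two fences meet; axes as the board's. With the guide block home its origin lies 27 mm from this point along -x and 35 mm along +y, at the same height. Block, board and fences slide on one another with a friction coefficient of about 0.25; pushing with some 5 to 12 N each way overcomes it.
- bone_blank: Small ivory-coloured bar 10x58x10 mm lying on top of the cabinet; bystander. Origin: centre of the underside.
- wood_block: Small flat reddish wooden block 42x36x14 mm; bystander. Origin: centre of the underside.
- bottle: Small brown dropper bottle, 33 mm across, 102 mm high, standing; bystander. Origin: centre of the underside.

How it is judged:
By the outcome, as a careful person would: the job done as asked, in the order asked, and still so for the second after the job is handed in, while the arm keeps its last pose, push and grip.
It also fails if it takes over 64 s, if anything falls off the work surface, if the arm or the gripper's body presses on something with over 40 N, if the wrist force passes 120 N, or if a joint passes its speed limit or range.

## Working session

There is one attempt and no reset: what is moved stays moved. The work goes in short steps, Python scripts to look and compute and a tool call to move; the robot and the scene stay as the last step left them, time stands still between calls to the robot, and variables do not carry over. Pictures are saved under pics/ and viewed, about 8 in all and at most 12, crops included, and the job is handed in when it is done.

Besides the shell and the picture viewer there is one more tool, called after "Emit:" in YAML: its name, and indented under it one key for each argument. carry_out: Moves the arm, as the interface text tells. Its arguments: {"type":"object","properties":{"targets":{"type":"array","items":{"type":"array","items":{"type":"number"}}}},"required":["targets"]}

```bash
mkdir -p pics
cat > h.py <<'E'
import numpy as np, cv2
from bench import robot
from scipy.spatial.transform import Rotation as R
def snap(n,f):
    s=robot.snapshot(n); cv2.imwrite('pics/'+f,cv2.cvtColor(s['image'],cv2.COLOR_RGB2BGR))
    np.savez('pics/'+f[:-4]+'.npz',K=s['camera_matrix'],D=s['distortion'],P=s['pose'],im=s['image']); return s
def ray(f,uv,z):
    d=np.load('pics/'+f+'.npz'); p=cv2.undistortPoints(np.array(uv,float).reshape(-1,1,2),d['K'],d['D']).reshape(-1,2)
    v=np.c_[p[:,0],-p[:,1],-np.ones(len(p))]@d['P'][:3,:3].T; o=d['P'][:3,3]
    z=np.broadcast_to(z,len(p)); return o+v*((z-o[2])/v[:,2])[:,None]
def proj(f,X):
    d=np.load('pics/'+f+'.npz'); X=(np.array(X,float)-d['P'][:3,3])@d['P'][:3,:3]
    X=X*[1,-1,-1]; return cv2.projectPoints(X.reshape(-1,1,3),np.zeros(3),np.zeros(3),d['K'],d['D'])[0].reshape(-1,2)
def st():
    o=robot.get_obs(); print({k:np.round(o[k],4).tolist() for k in('time','tool_pos','ee_rot','wrist_force','width','joint_positions')}); return o
E
python3 - <<'E'
from h import *
o=st(); print(R.from_euler('xyz',o['ee_rot']).as_matrix().round(3))
a=snap('top','top0.png'); b=snap('scene','sc0.png')
for s in(a,b): print(s['pose'].round(3), s['camera_matrix'].round(1), s['distortion'])
cv2.imwrite('pics/top0b.png',cv2.resize(cv2.imread('pics/top0.png'),(800,600),interpolation=cv2.INTER_CUBIC))
E
```

```text
{'time': 0.0, 'tool_pos': [0.2053, -0.5097, 0.2043], 'ee_rot': [-1.6827, 1.5686, 1.8417], 'wrist_force': [-0.6959, 1.315, -0.0501], 'width': 0.0942, 'joint_positions': [-1.2911, 0.088, 1.3722, 0.0, 1.6836, -0.1031]}
[[-0.001  0.374 -0.928]
 [ 0.002 -0.928 -0.374]
 [-1.    -0.002 -0.   ]]
[[ 0.025  0.997 -0.072  0.395]
 [-0.999  0.027  0.034 -0.067]
 [ 0.036  0.071  0.997  1.033]
 [ 0.     0.     0.     1.   ]] [[391.3   0.  283.2]
 [  0.  391.3 206.2]
 [  0.    0.    1. ]] [0.03294689 0.         0.         0.         0.        ]
[[-0.793  0.256 -0.553 -0.144]
 [-0.609 -0.351  0.712  0.673]
 [-0.012  0.901  0.434  0.545]
 [ 0.     0.     0.     1.   ]] [[448.4   0.  285.7]
 [  0.  448.4 217.7]
 [  0.    0.    1. ]] [0.02700002 0.         0.         0.         0.        ]
```

View pics/top0b.png

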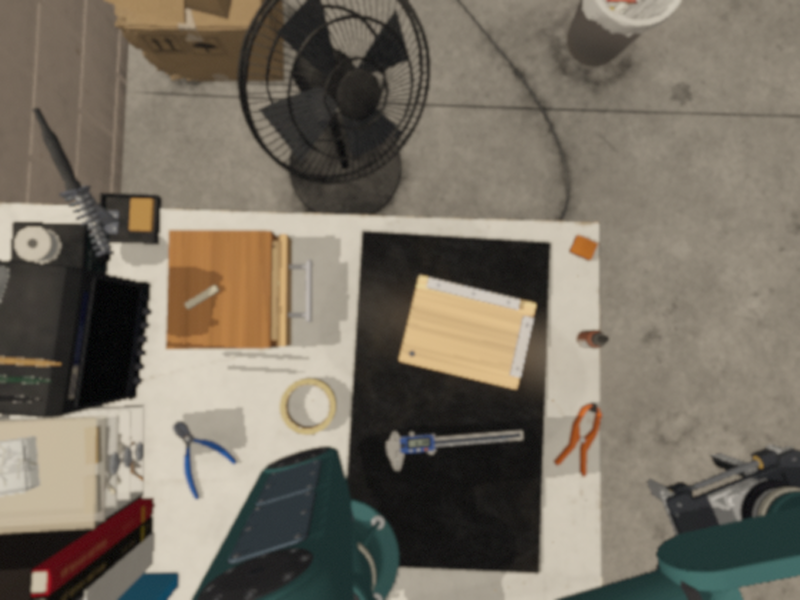

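View pics/sc0.png

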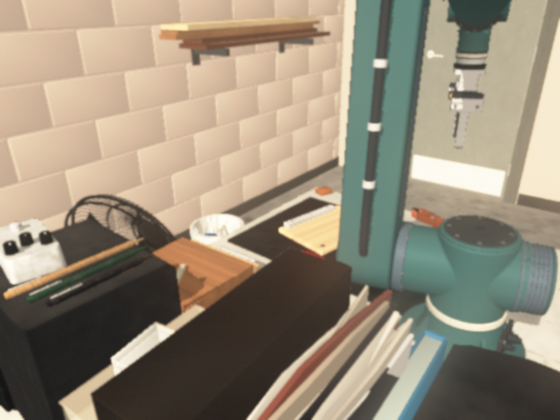

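The top view shows the cabinet at left with the drawer facing image-right (world -y), and handle ends near (309,261) and (309,321). The board is at centre with corners (419,276), (537,302), (519,388) and (399,361); the long fence is on its upper edge and the end fence on its right edge. The scene view adds little.

```bash
cat >> h.py <<'E'
def W(c,yaw,L): # local->world
    L=np.array(L,float); c_,s_=np.cos(yaw),np.sin(yaw)
    return np.c_[c[0]+L[:,0]*c_-L[:,1]*s_, c[1]+L[:,0]*s_+L[:,1]*c_, L[:,2]]
from scipy.optimize import least_squares
def fit(f,L,uv,x0):
    r=least_squares(lambda p:(proj(f,W(p[:2],p[2],L))-uv).ravel(),x0); return r.x,np.abs(r.fun).max()
E
python3 - <<'E'
from h import *
s=560/800
cab=np.array([(168,231),(272,232),(272,348),(168,348)])*s
print(ray('top0',cab,.085).round(4))
h=np.array([(309,261),(309,321)])*s; print('handle',ray('top0',h,.05).round(4))
bd=np.array([(419,276),(537,302),(519,388),(399,361)])*s
print('board',ray('top0',bd,.020).round(4))
Lb=[(.08,.11,.02),(.08,-.11,.02),(-.08,-.11,.02),(-.08,.11,.02)]
pb,e=fit('top0',Lb,bd,[.45,-.2,0]); print(pb,e)
# cab local: -x -> world -y : yaw=+90deg ; top corners back(+x)
Lc=[(.085-.0,-.1,.085),(-.0775,-.1,.085),(-.0775,.1,.085),(.085,.1,.085)]
pc,e=fit('top0',Lc,cab,[.45,.2,1.57]); print(pc,e)
im=cv2.imread('pics/top0.png'); k=4
x0,y0=110,150
cr=cv2.resize(im[y0:y0+135,x0:x0+280],None,fx=2.85,fy=2.85,interpolation=cv2.INTER_CUBIC)
def pl(P,c):
    q=((proj('top0',P)-[x0-.5,y0-.5])*2.85-.5); cv2.polylines(cr,[np.round(q*8).astype(int)],True,c,1,cv2.LINE_AA,3)
pl(W(pb[:2],pb[2],Lb),(0,0,255)); pl(W(pc[:2],pc[2],Lc),(0,255,0))
cv2.imwrite('pics/c0.png',cr)
E
```

```text
[[0.5592 0.3011 0.085 ]
 [0.5633 0.1287 0.085 ]
 [0.3675 0.1206 0.085 ]
 [0.3637 0.2905 0.085 ]]
handle [[0.5202 0.0695 0.05  ]
 [0.4148 0.0656 0.05  ]]
board [[ 0.5025 -0.1266  0.02  ]
 [ 0.4608 -0.3437  0.02  ]
 [ 0.3044 -0.312   0.02  ]
 [ 0.3476 -0.0941  0.02  ]]
[ 0.40383355 -0.21909919 -0.19632212] 0.5783116773905022
[0.4636287  0.20652776 1.60927614] 2.4788299611078912
```

View pics/c0.png

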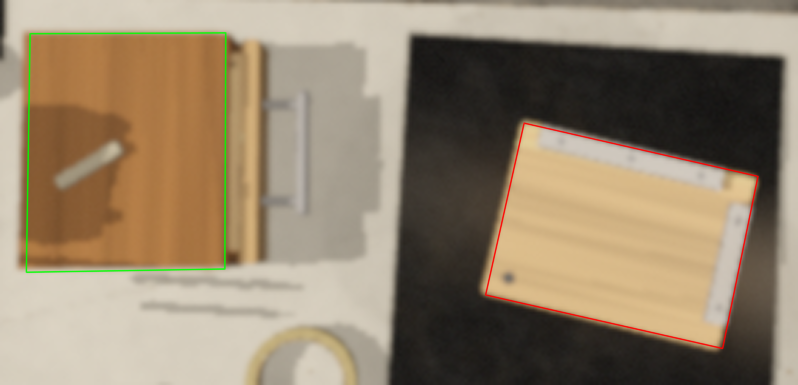

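The board outline fits to about 0.5 px. The handle bar lies at crop x≈303, rows 92–213. The cabinet edge fit is weaker, so I'll take the yaw from the handle and refine it with the wrist camera.

```bash
cat >> h.py <<'E'
def delta(t,ang=None):
    o=robot.get_obs(); M=R.from_euler('xyz',o['ee_rot']).as_matrix(); d=np.array(t)-o['tool_pos']
    a0=np.degrees(np.arctan2(M[1,1],M[0,1]))
    print('pos',o['tool_pos'].round(4),'yawY',a0.round(2),'F',o['wrist_force'].round(1),'w',round(float(o['width']),4),'t',o['time'])
    if ang is not None:
        dd=(ang-a0+90)%180-90; print('turn',-dd); M=R.from_rotvec([0,0,np.radians(dd)]).as_matrix()@M
    print('shift cm (after turn)',(M.T@d*100).round(2))
E
python3 -c "
from h import *
delta([.468,.068,.19],-87.9)"
```

```text
pos [ 0.2053 -0.5097  0.2045] yawY -68.07 F [-0.3  0.4 -0.1] w 0.094 t 0.1
turn 19.830282711588737
shift cm (after turn) [  1.56 -56.77 -28.37]
```

Emit:
carry_out:
  targets:
    - [0,0,0,0,6.6]
    - [0,0,0,0,6.6]
    - [0,0,0,0,6.6]
    - [0.3,0,-3.6,-1.8,0]
    - [0.5,0,-3.6,-1.8,0]
    - [0.66,0,-3.6,-1.8,0]
    - [0.66,0,-3.6,-1.8,0]
    - [0.66,0,-3.6,-1.8,0]
    - [0.66,0,-3.6,-1.8,0]
    - [0.66,0,-3.6,-1.8,0]
    - [0.66,0,-3.6,-1.8,0]
    - [0.66,0,-3.6,-1.8,0]
    - [0.66,0,-3.6,-1.8,0]
    - [0.66,0,-3.6,-1.8,0]
    - [0.66,0,-3.6,-1.8,0]
    - [0.66,0,-3.6,-1.8,0]
    - [0.66,0,-3.6,-1.8,0]
    - [0.66,0,-3.6,-1.8,0]
    - [0.66,0,-3.0,-1.4,0]
    - [0.66,0,0,0,0]

```text
time: 2.1
tool_pos: [0.4684, 0.0731, 0.2044]
ee_rot: [-0.677, 1.569, 2.507]
wrist_force: [0.3, -0.7, -0.3]
width: 0.0322
```

```bash
python3 -c "
from h import *
delta([.468,.068,.19],-87.9)
s=snap('wrist','w1.png'); print(s['pose'].round(3),s['camera_matrix'].round(1))"
```

```text
pos [0.4684 0.0731 0.2044] yawY -87.57 F [ 0.3 -0.7 -0.3] w 0.0322 t 2.1
turn 0.3338115200158285
shift cm (after turn) [1.44 0.51 0.05]
[[ 0.043  0.97   0.24   0.538]
 [-0.999  0.042  0.008  0.077]
 [-0.002 -0.24   0.971  0.384]
 [ 0.     0.     0.     1.   ]] [[293.3   0.  278.2]
 [  0.  293.3 212.5]
 [  0.    0.    1. ]]
```

View pics/w1.png

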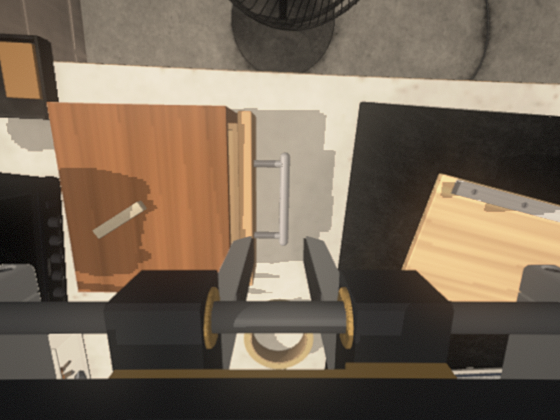

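In the wrist view the handle bar runs from (285,154) to (284,245) and the drawer's front edge is near x=254. The drawer is slightly ajar.

```bash
python3 -c "
from h import *
h=ray('w1',[(285.5,153),(284,246)],.047);print(h, h.mean(0)); print(np.linalg.norm(h[0]-h[1]))
print('carcass',ray('w1',[(51,103),(228,107),(230,291)],.085).round(4)); print('front top',ray('w1',[(253,111),(254,240)],.073).round(4))
im=np.load('pics/w1.npz')['im']; g=cv2.cvtColor(im,cv2.COLOR_RGB2GRAY); print(g[180,270:300],g[225,270:300])
"
```

```text
[[0.52403737 0.06845527 0.047     ]
 [0.4129446  0.06484715 0.047     ]] [0.46849098 0.06665121 0.047     ]
0.11115134817601605
carcass [[0.5624 0.2958 0.085 ]
 [0.5666 0.1269 0.085 ]
 [0.3708 0.1243 0.085 ]]
front top [[0.565  0.1038 0.073 ]
 [0.4282 0.0996 0.073 ]]
[174 175 175 175 174 175 174 175 175 174 182 199 208 200 186 170 154 133
 123 142 170 174 171 171 172 171 170 170 170 170] [174 174 173 174 173 174 173 172 171 175 196 205 198 185 171 152 132 123
 141 165 170 169 168 165 164 163 164 166 166 167]
```

Emit:
carry_out:
  targets:
    - [0.66,0,0.64,0,0.6]
    - [0.66,3,0,0,0]
    - [0.66,4,0,0,0]
    - [0.66,4,0,0,0]
    - [0.66,3.6,0,0,0]
    - [0.66,2,0,0,0]
    - [0.66,1,0,0,0]
    - [0.66,0,0,0,0]
    - [1,0,0,0,0]
    - [1,0,0,0,0]
    - [1,0,0,0,0]
    - [1,0,0,0,0]
    - [1,0,0,0,0]

```text
time: 3.45
tool_pos: [0.4696, 0.0637, 0.0311]
ee_rot: [3.129, 1.567, 0.014]
wrist_force: [-0.2, 0.2, 6.6]
width: 0.0098
```

```bash
python3 -c "
from h import *
delta([.4685,.0667,.028],-88.2)"
```

```text
pos [0.4696 0.0637 0.0311] yawY -88.45 F [-0.2  0.2  6.6] w 0.0098 t 3.45
turn -0.25165893750033774
shift cm (after turn) [ 0.31 -0.3   0.1 ]
```

Emit:
carry_out:
  targets:
    - [1,-0.2,0.5,0,0]
    - [1,0,1,0,0]
    - [1,0,1,0,0]
    - [1,0,1,0,0]
    - [1,0,1,0,0]
    - [1,0,1,0,0]
    - [1,0,1,0,0]
    - [1,0,1,0,0]
    - [1,0,1,0,0]
    - [1,0,1,0,0]
    - [1,0,0.8,0,0]
    - [1,0,0.4,0,0]
    - [1,0,0.3,0,0]
    - [1,0,0,0,0]

```text
time: 4.85
tool_pos: [0.4726, -0.0456, 0.0312]
ee_rot: [-2.463, 1.567, 0.705]
wrist_force: [5.0, 3.9, -3.5]
width: 0.0097
```

Emit:
carry_out:
  targets:
    - [1,0,0.2,0,0]
    - [1,0,0.2,0,0]
    - [1,0,0,0,0]

```text
time: 5.15
tool_pos: [0.4726, -0.0455, 0.0312]
ee_rot: [-1.868, 1.56, 1.301]
wrist_force: [4.5, 13.5, -1.3]
width: 0.0102
```

Emit:
carry_out:
  targets:
    - [1,0,-0.3,0,0]
    - [0.66,0,0,0,0]
    - [0.66,0,0,0,0]
    - [0.66,0,0,0,0]
    - [0.66,-2,0,0,0]
    - [0.66,-4,0,0,0]
    - [0.66,-4,0,0,0]
    - [0.5,-4,-2,2,0]
    - [0.3,-3,-3,2,0]
    - [0,0,-3,2,0]
    - [0,0,-1,2,0]
    - [0,0,0,0,0]
    - [0,0,0,0,0]

```text
time: 6.45
tool_pos: [0.3889, 0.0401, 0.2015]
ee_rot: [2.279, 1.57, -0.835]
wrist_force: [0.2, 0.5, -0.7]
width: 0.0768
```

```bash
python3 -c "
from h import *
delta([.47,.06,.2],-88.2)
s=snap('wrist','w2.png')"
```

```text
pos [0.3889 0.0401 0.2015] yawY -88.47 F [ 0.2  0.5 -0.7] w 0.0768 t 6.45
turn -0.2672460919860242
shift cm (after turn) [ 0.15 -1.74 -8.17]
```

View pics/w2.png

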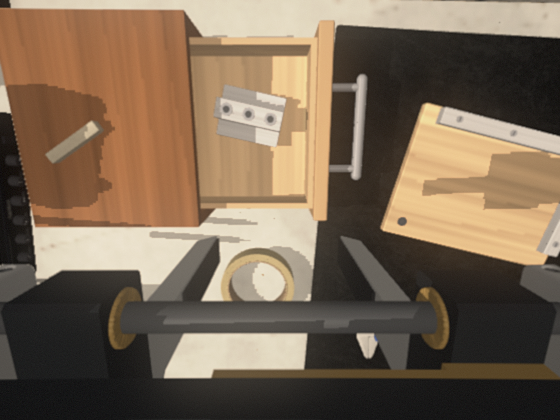

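The drawer is open. The block shows three bushes at (226,109), (248,114) and (270,119).

```bash
python3 -c "
from h import *
b=ray('w2',[(226.5,109),(248.5,114),(270.5,119)],.064);print(b.round(4))
d=b[2]-b[0];a=np.arctan2(d[1],d[0]);print('rib angle',np.degrees(a))
c=b[1]; yaw=a-np.pi/2
x0,y0,k=195,70,6
im=cv2.imread('pics/w2.png'); cr=cv2.resize(im[y0:y0+95,x0:x0+130],None,fx=k,fy=k,interpolation=cv2.INTER_CUBIC)
for hx,z,col in((.01,.064,(0,0,255)),(.027,.036,(0,255,0))):
    q=(proj('w2',W(c,yaw,[(-hx,-.035,z),(hx,-.035,z),(hx,.035,z),(-hx,.035,z)]))-[x0-.5,y0-.5])*k-.5
    cv2.polylines(cr,[np.round(q).astype(int)],True,col,1)
cv2.imwrite('pics/c2.png',cr)
print('handle',ray('w2',[(361.5,76),(356,178)],.047).round(4),'front',ray('w2',[(335,22),(327,219)],.073).round(4))
print('inside face',ray('w2',[(308,45),(306,195)],.063).round(4),'side rims',ray('w2',[(250,45),(250,198)],.063).round(4))
"
```

```text
[[0.4881 0.0966 0.064 ]
 [0.4839 0.0741 0.064 ]
 [0.4796 0.0513 0.064 ]]
rib angle -100.63750826867718
handle [[ 0.5263 -0.0429  0.047 ]
 [ 0.4192 -0.047   0.047 ]] front [[ 0.5664 -0.0071  0.073 ]
 [ 0.3768 -0.0125  0.073 ]]
inside face [[0.5495 0.0161 0.063 ]
 [0.4009 0.0106 0.063 ]] side rims [[0.548  0.0728 0.063 ]
 [0.3958 0.0723 0.063 ]]
```

View pics/c2.png

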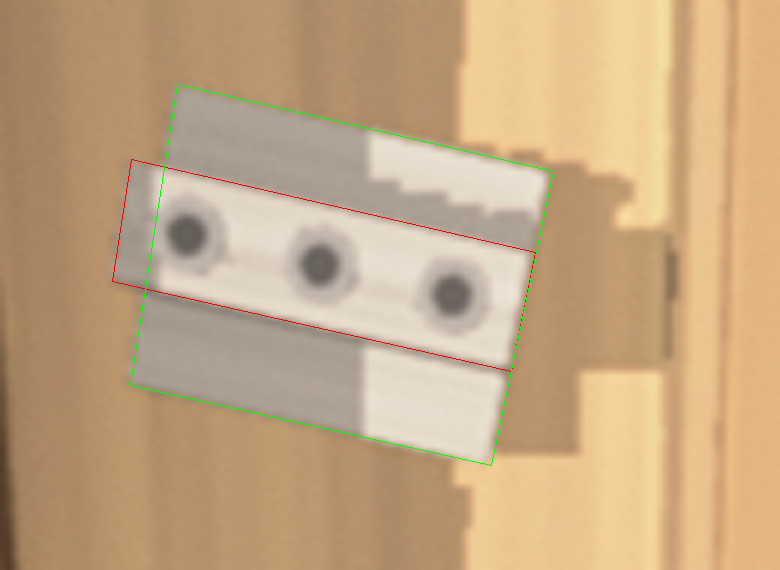

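The overlay fits the block within a pixel: centre (0.484, 0.074), rib at -100.6°, so it is already nearly aligned with the board.

```bash
python3 -c "
from h import *
delta([.484,.074,.041],-10.6); print(robot.get_obs()['joint_positions'].round(2))"
```

```text
pos [0.3892 0.0399 0.2013] yawY -88.51 F [0.8 0.1 0. ] w 0.0807 t 6.5
turn -77.90652501829237
shift cm (after turn) [16.03  8.68 -5.1 ]
[-0.04 -0.27  1.71 -0.    1.7   1.5 ]
```

Emit:
carry_out:
  targets:
    - [0.4,0,0,0,-7.8]
    - [0.4,0,0,0,-7.8]
    - [0.4,0,0,0,-7.8]
    - [0.4,0,0,0,-7.8]
    - [0.4,0,0,0,-7.8]
    - [0.4,0,0,0,-7.8]
    - [0.4,0,0,0,-7.8]
    - [0.4,0,0,0,-7.8]
    - [0.4,0,0,0,-7.8]
    - [0.4,0,0,0,-7.7]
    - [0.4,0,2.9,-1.7,0]
    - [0.4,0,2.9,-1.7,0]
    - [0.4,0,2.88,-1.7,0]
    - [0.4,2,0,0,0]
    - [0.4,3,0,0,0]
    - [0.4,3,0,0,0]
    - [0.4,0,0,0,0]
    - [0.4,0,0,0,0]

```text
time: 8.3
tool_pos: [0.4837, 0.0739, 0.1209]
ee_rot: [-1.207, 1.569, -2.964]
wrist_force: [-0.5, -0.2, 0.1]
width: 0.056
```

```bash
python3 -c "
from h import *
delta([.484,.074,.041],-10.6);snap('wrist','w3.png')"
```

```text
pos [0.4837 0.0739 0.1209] yawY -10.64 F [-0.5 -0.2  0.1] w 0.056 t 8.3
turn -0.03612997416223607
shift cm (after turn) [ 7.99  0.04 -0.02]
```

View pics/w3.png

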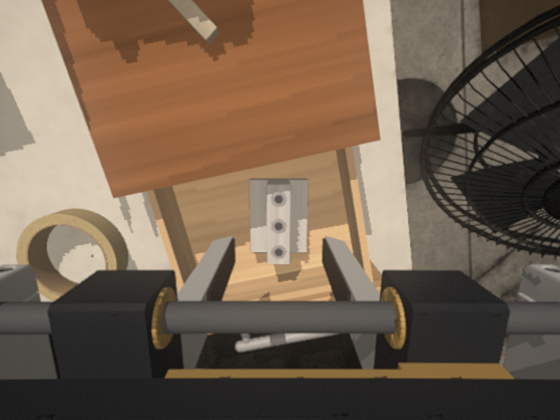

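The rib (bushes at column ~279) is centred between the fingertips (235 and 325), with clearance to the drawer walls.

Emit:
carry_out:
  targets:
    - [0.4,2,0,0,0]
    - [0.4,3,0,0,0]
    - [0.4,2,0,0,0]
    - [0.4,1,0,0,0]
    - [0.4,0,0,0,0]
    - [0.9,0,0,0,0]
    - [1,0,0,0,0]
    - [1,0,0,0,0]
    - [1,0,0,0,0]
    - [1,0,0,0,0]
    - [1,0,0,0,0]

```text
time: 9.45
tool_pos: [0.4838, 0.0747, 0.0419]
ee_rot: [1.727, 1.57, -0.028]
wrist_force: [0.7, 0.1, 1.8]
width: 0.0197
```

```bash
python3 -c "
from h import *
pb=[0.40383,-0.2191,-0.1963]
print(W(pb[:2],pb[2],[(.062,-.092,.02),(.035,-.057,.02),(.020,-.037,.02)]))
delta([.484,.074,.12],-11.25)"
```

```text
[[ 0.44669545 -0.32142572  0.02      ]
 [ 0.42704044 -0.28183177  0.02      ]
 [ 0.41622935 -0.25929025  0.02      ]]
pos [0.4838 0.0747 0.0419] yawY -10.57 F [0.7 0.1 1.8] w 0.0197 t 9.45
turn 0.6830914361028704
shift cm (after turn) [-7.81  0.04  0.06]
```

Emit:
carry_out:
  targets:
    - [1,-1,0,0,0]
    - [1,-2,0,0,0]
    - [1,-3,0,0,0]
    - [1,-3,0,0,0]
    - [1,0,0,0,0.7]
    - [1,0,0,1.5,0]
    - [1,0,0,3,0]
    - [1,0,0,3.4,0]
    - [1,0,-0.1,3.4,0]
    - [1,0,0,3.4,0]
    - [1,0,0,3.4,0]
    - [1,0,0,3.4,0]
    - [1,0,0,3.4,0]
    - [1,0,0,3.4,0]
    - [1,0,0,3.2,0]
    - [1,0,0,2,0]
    - [1,0,0,0,0]
    - [1,0,0,0,0]

```text
time: 11.25
tool_pos: [0.4164, -0.253, 0.1299]
ee_rot: [-2.252, 1.568, 2.263]
wrist_force: [-0.5, 0.0, -1.6]
width: 0.02
```

```bash
python3 -c "
from h import *
delta([.4162,-.2593,.040],-11.25);snap('wrist','w4.png'); snap('top','t4.png')
a=cv2.imread('pics/w4.png');b=cv2.resize(cv2.imread('pics/t4.png')[140:300,100:420],None,fx=1.75,fy=1.75,interpolation=cv2.INTER_CUBIC)
cv2.imwrite('pics/c4.png',np.vstack([cv2.resize(a,(427,320)),cv2.resize(b,(427,214))]))"
```

```text
pos [ 0.4164 -0.253   0.1299] yawY -11.33 F [-0.5  0.  -1.6] w 0.02 t 11.25
turn -0.08322253808316304
shift cm (after turn) [8.99 0.13 0.64]
```

View pics/c4.png

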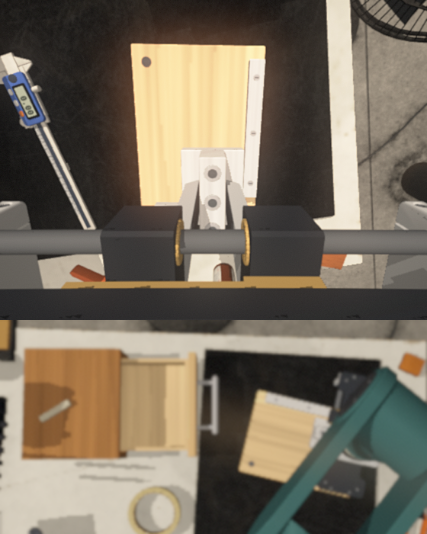

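The block is held and the drawer has stayed open. The long fence's inner edge runs from about (249,60) to (244,200) in the wrist crop. I'll use it to check the yaw.

```bash
python3 -c "
from h import *
im=np.load('pics/w4.npz')['im'].astype(float)
s=cv2.GaussianBlur(im[:,:,0]-im[:,:,2],(0,0),1)
uv=[]
for v in range(90,250,8):
    g=np.diff(s[v,305:345]); j=int(np.argmin(g)); w=g[max(j-2,0):j+3]; uv.append((305.5+max(j-2,0)+np.sum(w*np.arange(len(w)))/w.sum(),v))
P=ray('w4',uv,.032); k=np.polyfit(P[:,1],P[:,0],1); r=P[:,0]-np.polyval(k,P[:,1]); m=abs(r)<.002; k=np.polyfit(P[m,1],P[m,0],1)
print('board yaw',np.degrees(-np.arctan(k[0])),'n',m.sum(),'x at y=-.2814',np.polyval(k,-.2814),'range y',P[m,1].min(),P[m,1].max(),abs(r[m]).max())
f=W([.40383,-.2191],-.1963,[(.062,-.057,.032),(.062,.05,.032)]); print('model',f, np.polyval(k,f[:,1]))
"
```

```text
board yaw -8.70755979677836 n 7 x at y=-.2814 0.4579687068285925 range y -0.2656299988978472 -0.16994779397951157 0.0019472178515819172
model [[ 0.45352191 -0.2870979   0.032     ]
 [ 0.47439137 -0.18215284  0.032     ]] [0.45709604 0.47316906]
```

```bash
python3 -c "
from h import *
im=cv2.imread('pics/w4.png'); x0,y0=160,40
cr=cv2.resize(im[y0:y0+240,x0:x0+220],None,fx=2.5,fy=2.5,interpolation=cv2.INTER_CUBIC)
def pl(L,c):
    q=(proj('w4',W([.40383,-.2191],-.1963,L))-[x0-.5,y0-.5])*2.5; cv2.polylines(cr,[np.round(q).astype(int)],False,c,1)
pl([(.062,-.092,.032),(.062,.11,.032)],(0,0,255)); pl([(.08,-.11,.02),(.08,.11,.02),(-.08,.11,.02),(-.08,-.11,.02)],(0,255,0)); pl([(.062,-.092,.032),(-.04,-.092,.032)],(255,0,255))
cv2.imwrite('pics/c5.png',cr)"
```

```text
(no output)
```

View pics/c5.png

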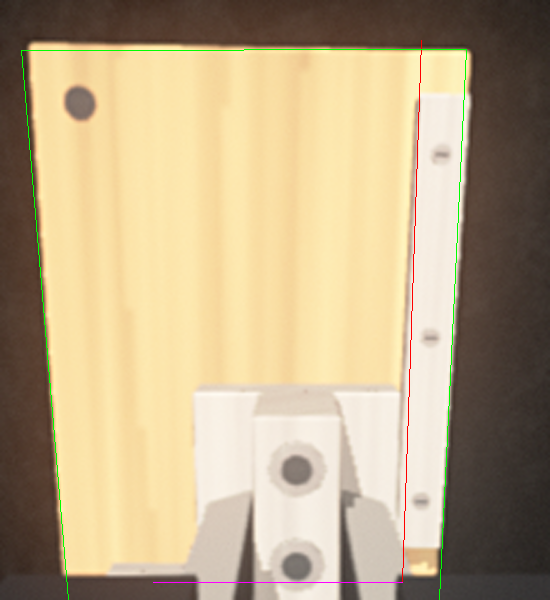

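The fence and board edges match the model within a few pixels. The board is rotated about 0.9° clockwise relative to the held block, so I'll turn +0.9°. Clearances to the fences are about 16 mm and 26 mm. Lowering now.

Emit:
carry_out:
  targets:
    - [1,0,0,0,0.9]
    - [1,2,0,0,0]
    - [1,3,0,0,0]
    - [1,2,0,0,0]
    - [1,1,0,0,0]
    - [1,0.5,0,0,0]
    - [1,0,0,0,0]
    - [1,0.15,0,0,0]
    - [1,0.15,0,0,0]
    - [1,0,0,0,0]

```text
time: 12.35
tool_pos: [0.4175, -0.254, 0.0441]
ee_rot: [1.081, 1.57, -0.702]
wrist_force: [0.2, 0.8, -2.0]
width: 0.0198
```

```bash
python3 -c "
from h import *
delta([.427,-.2818,.040],-12.15)"
```

```text
pos [ 0.4175 -0.254   0.0441] yawY -12.17 F [ 0.2  0.8 -2. ] w 0.0198 t 12.35
turn -0.020515702147534398
shift cm (after turn) [0.41 1.52 2.52]
```

Not yet in contact, so I'll step down.

Emit:
carry_out:
  targets:
    - [1,0.15,0,0,0]
    - [1,0.1,0,0,0]
    - [1,0.1,0,0,0]
    - [1,0,0,0,0]

```text
time: 12.75
tool_pos: [0.417, -0.2536, 0.0398]
ee_rot: [-1.901, 1.571, 2.599]
wrist_force: [-0.4, 0.7, -1.8]
width: 0.0199
```

Emit:
carry_out:
  targets:
    - [1,0.1,0,0,0]
    - [1,0.1,0,0,0]
    - [1,0,0,0,0]

```text
time: 13.05
tool_pos: [0.4178, -0.2543, 0.0397]
ee_rot: [1.07, 1.569, -0.713]
wrist_force: [-1.8, 1.0, 4.2]
width: 0.0197
```

Touchdown with about 6 N. Next I slide toward the fences.

Emit:
carry_out:
  targets:
    - [1,0,0,0.5,0]
    - [1,0,0,0.6,0]
    - [1,0,0,0.6,0]
    - [1,0,0,0.4,0]
    - [1,0,0.5,0,0]
    - [1,0,0.5,0,0]
    - [1,0,0.2,0,0]
    - [1,0,0,0,0]

```text
time: 13.85
tool_pos: [0.425, -0.2779, 0.0397]
ee_rot: [0.668, 1.568, -1.115]
wrist_force: [-2.3, -0.0, 6.6]
width: 0.0198
```

```bash
python3 -c "
from h import *
delta([.427,-.2818,.040],-12.15)"
```

```text
pos [ 0.425  -0.2779  0.0397] yawY -12.17 F [-2.3 -0.   6.6] w 0.0198 t 13.85
turn -0.020619085202199017
shift cm (after turn) [-0.03  0.28  0.34]
```

Emit:
carry_out:
  targets:
    - [1,0,0.15,0,0]
    - [1,0,0.1,0,0]
    - [1,0,0.1,0,0]
    - [1,0,0,0,0]

```text
time: 14.25
tool_pos: [0.425, -0.2779, 0.0398]
ee_rot: [-1.296, 1.565, -3.079]
wrist_force: [-10.5, 2.6, 12.3]
width: 0.0198
```

Emit:
carry_out:
  targets:
    - [1,0,0.1,0,0]
    - [1,0,0.1,0,0]
    - [1,0,0,0,0]

```text
time: 14.55
tool_pos: [0.4251, -0.2779, 0.0398]
ee_rot: [-1.428, 1.56, 3.072]
wrist_force: [-16.0, 4.3, 16.1]
width: 0.02
```

Stopped dead in the push direction, so that is the long fence. I'll ease off slightly and push toward the end fence.

Emit:
carry_out:
  targets:
    - [1,-0.1,-0.2,0,0]
    - [1,0,0,0.15,0]
    - [1,0,0,0.15,0]
    - [1,0,0,0.1,0]
    - [1,0,0,0,0]

```text
time: 15.05
tool_pos: [0.4248, -0.2788, 0.0398]
ee_rot: [-2.219, 1.563, 2.281]
wrist_force: [-6.9, 9.5, 11.3]
width: 0.0197
```

Emit:
carry_out:
  targets:
    - [1,0,0,0.1,0]
    - [1,0,0,0.1,0]
    - [1,0,0,0.1,0]
    - [1,0,0,0,0]

```text
time: 15.45
tool_pos: [0.4247, -0.2792, 0.0397]
ee_rot: [-2.567, 1.559, 1.933]
wrist_force: [-6.7, 14.0, 13.6]
width: 0.0199
```

```bash
python3 -c "
from h import *
delta([.427,-.2818,.040],-12.15); o=robot.get_obs(); print(o['wrist_torque'].round(2))
s=snap('wrist','w6.png'); im=cv2.imread('pics/w6.png')
cv2.imwrite('pics/c6.png',cv2.resize(im[150:280,200:380],None,fx=4.4,fy=4.4,interpolation=cv2.INTER_CUBIC))"
```

```text
pos [ 0.4247 -0.2792  0.0397] yawY -12.14 F [-6.7 14.  13.6] w 0.0199 t 15.45
turn 0.010373066219514726
shift cm (after turn) [-0.03  0.28  0.21]
[ 2.48  0.97 -0.04]
```

View pics/c6.png

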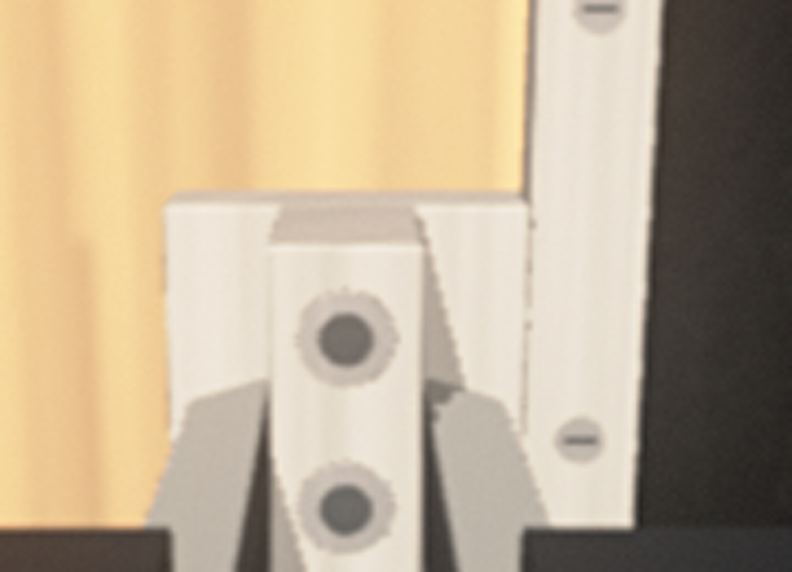

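The flange sits flush and parallel along the long fence, with the edge line at x≈525. The end fence is hidden, so I'll verify it by force against displacement.

Emit:
carry_out:
  targets:
    - [1,-0.1,0.1,0.1,0]
    - [1,0,0,0.1,0]
    - [1,0,0,0,0]
    - [1,0,0,0,0]

```text
time: 15.9
tool_pos: [0.4247, -0.2794, 0.0398]
ee_rot: [-2.557, 1.555, 1.944]
wrist_force: [-6.6, 17.4, 12.2]
width: 0.0196
```

```bash
python3 -c "
from h import *
delta([.427,-.2818,.040],-12.15); o=robot.get_obs(); print(o['wrist_torque'].round(2),o['ee_rot'])
M=R.from_euler('xyz',o['ee_rot']).as_matrix();print('F tool',M.T@o['wrist_force'], M.round(3))
snap('scene','s7.png');snap('top','t7.png')
im=cv2.imread('pics/s7.png');b=cv2.imread('pics/t7.png')
cv2.imwrite('pics/c7.png',np.vstack([cv2.resize(b[180:290,250:430],(720,440),interpolation=cv2.INTER_CUBIC)]))"
```

```text
pos [ 0.4247 -0.2794  0.0398] yawY -12.12 F [-6.6 17.4 12.2] w 0.0196 t 15.9
turn 0.030875323423089185
shift cm (after turn) [-0.02  0.27  0.19]
[ 3.1   0.98 -0.11] [-2.55677813  1.55456663  1.9440316 ]
F tool [-11.91645756 -10.18566517 -15.82138325] [[-0.006  0.978 -0.21 ]
 [ 0.015 -0.21  -0.978]
 [-1.    -0.009 -0.014]]
```

View pics/c7.png

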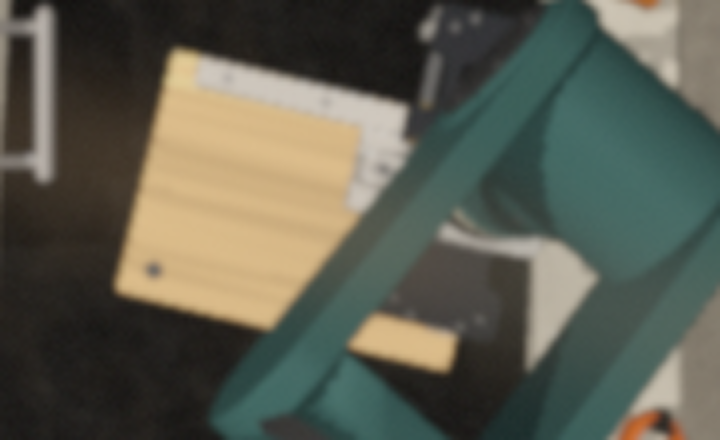

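Commanding 2 mm more toward the end fence gave about 0.2 mm of travel and +3.4 N, so the block bears on it. The push tilts the tool about 0.9°. I'll trim the sideways push and add down-force so the block stays flat.

Emit:
carry_out:
  targets:
    - [1,0.1,0,-0.1,0]
    - [1,0.05,-0.05,-0.1,0]
    - [1,0,0,-0.1,0]
    - [1,0,0,0,0]
    - [1,0,0,0,0]

```text
time: 16.5
tool_pos: [0.4247, -0.2794, 0.0396]
ee_rot: [-2.342, 1.56, 2.159]
wrist_force: [-8.9, 10.7, 14.1]
width: 0.0194
```

```bash
python3 -c "
from h import *
delta([.427,-.2818,.040],-12.15); o=robot.get_obs(); 
M=R.from_euler('xyz',o['ee_rot']).as_matrix();print('F tool',M.T@o['wrist_force'], M.round(3))
snap('wrist','w8.png')
a=np.load('pics/w6.npz')['im'];b=np.load('pics/w8.npz')['im']; print(np.abs(a.astype(int)-b)[150:270,230:380].max())
"
```

```text
pos [ 0.4247 -0.2794  0.0396] yawY -12.14 F [-8.9 10.7 14.1] w 0.0194 t 16.5
turn 0.00555303639214344
shift cm (after turn) [-0.04  0.28  0.18]
F tool [-13.92044288 -11.01708882  -8.68807349] [[-0.006  0.978 -0.21 ]
 [ 0.009 -0.21  -0.978]
 [-1.    -0.007 -0.007]]
40
```

```bash
python3 -c "
from h import *
im=np.load('pics/w8.npz')['im'].astype(float); s=cv2.GaussianBlur(im,(0,0),1)
yw=np.radians(-12.15); e=np.array([-np.sin(yw),np.cos(yw),0]); ex=np.array([np.cos(yw),np.sin(yw),0])
for u in (245,252,258,300,308):
    c=s[:,u]; g=np.diff(c.sum(1)); r=c[:,0]-c[:,2]; j=int(np.argmax(g[:120])); h=185+int(np.argmin(np.diff(r[185:212])))
    B=ray('w8',[(u,j+.5)],.02)[0]; T=ray('w8',[(u,h+.5)],.020)[0]
    print(u,j,h,'edge-to-flange(base) mm',((B-T)@e*1e3).round(1))
"
```

```text
245 100 192 edge-to-flange(base) mm 59.7
252 117 192 edge-to-flange(base) mm 49.3
258 69 192 edge-to-flange(base) mm 78.0
300 46 192 edge-to-flange(base) mm 90.8
308 106 192 edge-to-flange(base) mm 56.0
```

```bash
python3 -c "
from h import *
im=np.load('pics/w8.npz')['im'].astype(float); s=cv2.GaussianBlur(im,(0,0),.7)
yw=np.radians(-12.15); e=np.array([-np.sin(yw),np.cos(yw),0])
for u in (245,258,275,300,308):
    j=np.where(s[:185,u,0]<110)[0].max(); h=185+int(np.argmin(np.diff((s[:,u,0]-s[:,u,2])[185:212])))
    B,T=ray('w8',[(u,j+.7),(u,h+.5)],.02); T2=ray('w8',[(u,h+.5)],.034)[0]
    print(u,j,h,((B-T)@e*1e3).round(1),((B-T2)@e*1e3).round(1),B.round(4))
"
```

```text
Traceback (most recent call last):
ValueError: zero-size array to reduction operation maximum which has no identity
```

```bash
python3 -c "
from h import *
yw=np.radians(-12.15); e=np.array([-np.sin(yw),np.cos(yw),0])
a=np.array([(442,154),(431,338),(421,501),(443,94),(423,548)])/2.5+[160,40]
S=ray('w4',a,.032)@e*1e3; E=ray('w4',np.array([(469,50),(29,43),(250,46)])/2.5+[160,40],.02)@e*1e3
E2=ray('w4',np.array([(148,565)])/2.5+[160,40],.02)@e*1e3
print('w4: screws,fence ends rel board far edge(=110):',(S-E.mean()+110).round(1),'edge spread',E.round(1),'endfence base',(E2-E.mean()+110).round(1))
b=np.array([(600,8),(580,440)])/4.4+[200,150]; S6=ray('w6',b,.032)@e*1e3; T=ray('w6',[(245,192.5),(300,192.5)],.02)@e*1e3
print('w6 screws',S6.round(1),'flange far base',T.round(1),'flange - screw',(T.mean()-S6).round(1))
"
```

```text
w4: screws,fence ends rel board far edge(=110): [ 73.2   7.7 -57.2  92.9 -77.2] edge spread [-18.6 -18.6 -18.3] endfence base [-91.7]
w6 screws [-120.6 -185.8] flange far base [-148.5 -148.4] flange - screw [-27.8  37.4]
```

```bash
python3 -c "
from h import *
yw=np.radians(-12.15); e=np.array([-np.sin(yw),np.cos(yw),0])
b=np.array([(346,338),(346,508)])/4.4+[200,150]
o=robot.get_obs()['tool_pos']
B=ray('w6',b,.062)@e*1e3; sc=ray('w6',np.array([(580,440)])/4.4+[200,150],.032)@e*1e3
print('bushes',B,'mid bush local y',B[1]-sc-57.2,'TCP',o@e*1e3)
# same in w4 (held): bushes at c5 (296,470),(297,566), z=.152-ish
b4=np.array([(296,470),(297,566)])/2.5+[160,40]; o4=np.array([.4164,-.253,.1299]); print('w4 bush-TCP',ray('w4',b4,.1299+.022)@e*1e3-o4@e*1e3, 'now',B-o@e*1e3)
"
```

```text
bushes [-161.01808549 -184.23858053] mid bush local y [-55.60234469] TCP -183.75020842044813
w4 bush-TCP [21.96632443 -1.23795897] now [22.73212293 -0.48837211]
```

Emit:
carry_out:
  targets:
    - [1,-0.15,-0.1,0,0]
    - [1,-0.1,-0.1,0.1,0]
    - [1,0,0,0.1,0]
    - [1,0,0,0.1,0]
    - [1,0,0,0.1,0]
    - [1,0,0,0,0]
    - [1,0,0,0,0]

```text
time: 17.25
tool_pos: [0.4245, -0.2798, 0.0401]
ee_rot: [-2.904, 1.556, 1.596]
wrist_force: [1.3, 16.0, 4.7]
width: 0.0196
```

With down-force about 7 N and almost no push on the long fence, 16 N moved the block only 0.4 mm. That is far more than friction could hold, so it bears on the end fence. I'll restore the balanced push.

Emit:
carry_out:
  targets:
    - [1,0,0,-0.2,0]
    - [1,0.15,0,-0.1,0]
    - [1,0.15,0.1,0,0]
    - [1,0,0.1,0,0]
    - [1,0,0.1,0,0]
    - [1,0,0,0.1,0]
    - [1,0,0,0,0]
    - [1,0,0,0,0]

```text
time: 18.05
tool_pos: [0.4245, -0.28, 0.0394]
ee_rot: [-2.364, 1.557, 2.137]
wrist_force: [-11.6, 15.9, 18.9]
width: 0.0198
```

```bash
python3 -c "
from h import *
delta([.427,-.2818,.040],-12.15); o=robot.get_obs(); 
M=R.from_euler('xyz',o['ee_rot']).as_matrix();print('F tool',M.T@o['wrist_force'], M.round(3))
snap('wrist','w9.png'); im=cv2.imread('pics/w9.png'); b=cv2.imread('pics/t7.png')
cv2.imwrite('pics/c9.png',np.hstack([cv2.resize(im[150:280,200:380],(540,390),interpolation=cv2.INTER_CUBIC),cv2.resize(b[140:300,110:],(250,90))[[0]].repeat(390,0)*0]))
"
```

```text
pos [ 0.4245 -0.28    0.0394] yawY -12.13 F [-11.6  15.9  18.9] w 0.0198 t 18.05
turn 0.015371602682222374
shift cm (after turn) [-0.07  0.28  0.12]
F tool [-18.59764463 -14.83412262 -13.30477744] [[-0.008  0.978 -0.21 ]
 [ 0.012 -0.21  -0.978]
 [-1.    -0.01  -0.01 ]]
```

View pics/c9.png

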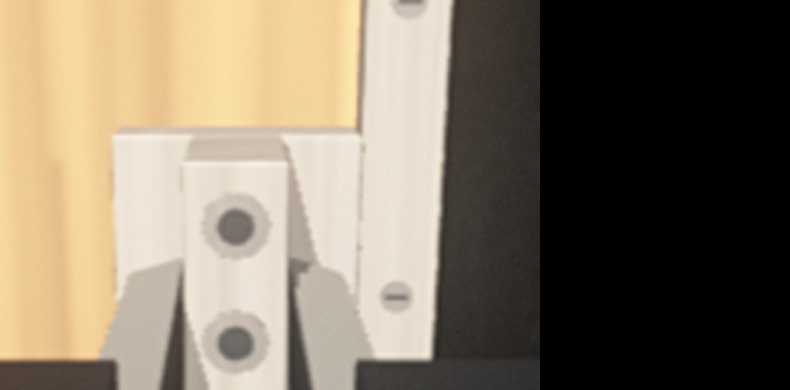

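```bash
cat > trk.py <<'E'
from h import *
def track(f0,f1):
    r=[]
    for (u,v,z) in((331.8,250,.032),(278.6,226.8,.062)):
        a,b=[cv2.cvtColor(np.load(f'pics/{f}.npz')['im'],cv2.COLOR_RGB2GRAY).astype(np.float32) for f in(f0,f1)]
        k=8; T=cv2.resize(a[int(v)-8:int(v)+9,int(u)-8:int(u)+9],None,fx=k,fy=k,interpolation=cv2.INTER_CUBIC)
        S=cv2.resize(b[int(v)-16:int(v)+17,int(u)-16:int(u)+17],None,fx=k,fy=k,interpolation=cv2.INTER_CUBIC)
        m=cv2.minMaxLoc(cv2.matchTemplate(S,T,cv2.TM_CCOEFF_NORMED))[3]; d=np.array(m)/k-8
        P=ray(f1,[(u+d[0],v+d[1]),],z)[0]; P0=ray(f0,[(u,v)],z)[0]; r.append((d,P,P0))
    yw=np.radians(-12.15); E=np.array([[np.cos(yw),np.sin(yw),0],[-np.sin(yw),np.cos(yw),0]])
    print(f0,f1,'px screw',r[0][0],'bush',r[1][0],'block move rel. screw (board x,y mm)',(E@((r[1][1]-r[1][2])-(r[0][1]-r[0][2]))*1e3).round(2))
E
python3 -c "
from trk import *
track('w6','w8');track('w6','w9');track('w8','w9')"
```

```text
w6 w8 px screw [ 0.25 -0.25] bush [ 0.    -0.375] block move rel. screw (board x,y mm) [-0.1   0.12]
w6 w9 px screw [ 0.25 -1.  ] bush [-0.125 -1.625] block move rel. screw (board x,y mm) [-0.02  0.15]
w8 w9 px screw [ 0.125 -0.875] bush [ 0.    -1.125] block move rel. screw (board x,y mm) [ 0.06 -0.13]
```

Emit:
carry_out:
  targets:
    - [1,-0.2,-0.2,0,0]
    - [1,-0.2,-0.2,0.1,0]
    - [1,0,0,0.2,0]
    - [1,0,0,0.2,0]
    - [1,0,0,0,0]
    - [1,0,0,0,0]
    - [1,0,0,0,0]

```text
time: 18.8
tool_pos: [0.4235, -0.2822, 0.0409]
ee_rot: [-2.983, 1.555, 1.518]
wrist_force: [3.5, 16.0, 3.5]
width: 0.0196
```

```bash
python3 -c "
from trk import *
delta([.427,-.2818,.040],-12.15); o=robot.get_obs(); 
M=R.from_euler('xyz',o['ee_rot']).as_matrix();print('F tool',M.T@o['wrist_force'],M[:,0].round(3))
snap('wrist','w10.png');track('w9','w10')"
```

```text
pos [ 0.4235 -0.2822  0.0409] yawY -12.12 F [ 3.5 16.   3.5] w 0.0196 t 18.8
turn 0.03136498250181319
shift cm (after turn) [ 0.09  0.33 -0.11]
F tool [ -3.24347198   0.10185075 -16.42142647] [ 0.001  0.016 -1.   ]
w9 w10 px screw [ 0.375 -4.   ] bush [ 0.25 -1.  ] block move rel. screw (board x,y mm) [-0.57 -2.27]
```

With the long-fence push removed, the block moved another ~2.3 mm, so it had been sticking short of the end fence. I'll press down again and test.

Emit:
carry_out:
  targets:
    - [1,0.1,0,0,0]
    - [1,0.1,0,0,0]
    - [1,0,0,0,0]
    - [1,0,0,0,0]

```text
time: 19.25
tool_pos: [0.4236, -0.2822, 0.0407]
ee_rot: [-3.001, 1.555, 1.5]
wrist_force: [0.4, 19.2, 12.0]
width: 0.0197
```

```bash
python3 -c "
from trk import *
delta([.427,-.2818,.040],-12.15); o=robot.get_obs(); 
M=R.from_euler('xyz',o['ee_rot']).as_matrix();print('F tool',M.T@o['wrist_force'],M[:,0].round(3))
snap('wrist','w11.png');track('w9','w11');track('w10','w11')
im=cv2.imread('pics/w11.png'); cv2.imwrite('pics/c11.png',cv2.resize(im[150:280,200:380],(792,572),interpolation=cv2.INTER_CUBIC))"
```

```text
pos [ 0.4236 -0.2822  0.0407] yawY -12.11 F [ 0.4 19.2 12. ] w 0.0197 t 19.25
turn 0.035347526051040745
shift cm (after turn) [ 0.07  0.33 -0.11]
F tool [-11.74134125  -3.71789996 -19.05416592] [ 0.001  0.015 -1.   ]
w9 w11 px screw [ 0.25 -3.75] bush [ 0.25  -1.125] block move rel. screw (board x,y mm) [-0.46 -2.03]
w10 w11 px screw [-0.125  0.375] bush [ 0.    -0.125] block move rel. screw (board x,y mm) [0.1  0.34]
```

Picture limit is reached, so numbers only from here. Part of that motion may be the block tipping on the fence, since TCP z rose 1 mm. I'll flatten it by relaxing the end push and pressing down, then measure the flange edge against the screws.

Emit:
carry_out:
  targets:
    - [1,0,0,-0.2,0]
    - [1,0,0,-0.2,0]
    - [1,0.1,0,-0.2,0]
    - [1,0.1,0,0,0]
    - [1,0,0,0,0]
    - [1,0,0,0,0]

```text
time: 19.9
tool_pos: [0.4241, -0.2819, 0.0393]
ee_rot: [-2.983, 1.567, 1.518]
wrist_force: [-1.8, 7.5, 8.3]
width: 0.0198
```

```bash
cat >> trk.py <<'E'
def rep(f):
    delta([.427,-.2818,.040],-12.15); o=robot.get_obs(); M=R.from_euler('xyz',o['ee_rot']).as_matrix()
    print('F tool',(M.T@o['wrist_force']).round(1),M[:,0].round(3)); snap('wrist',f+'.png')
def edge(f):
    im=np.load(f'pics/{f}.npz')['im'].astype(float); s=(im[:,:,0]-im[:,:,2]); rows=[]
    for u in(242,248,254,298,304,310):
        g=-np.diff(cv2.GaussianBlur(s,(0,0),.8)[183:205,u]); j=int(np.argmax(g)); w=g[j-1:j+2]; rows.append(183.5+j-1+(w*np.arange(3)).sum()/w.sum())
    g=im.sum(2); g=cv2.GaussianBlur(g,(0,0),.7); top=[]; rib=[]
    for u in(242,248,304,310): d=np.diff(g[192:202,u]); j=int(np.argmax(d)); top.append(192.5+j)
    for u in(270,278,286): d=np.diff(g[196:214,u]); j=int(np.argmax(d)); rib.append(196.5+j)
    print(f,'base rows',np.round(rows,2),'flange top',top,'rib top',rib)
E
python3 -c "
from trk import *
rep('w12');track('w9','w12')
for f in('w6','w8','w9','w10','w11','w12'):edge(f)"
```

```text
pos [ 0.4241 -0.2819  0.0393] yawY -12.14 F [-1.8  7.5  8.3] w 0.0198 t 19.9
turn 0.008213257895519632
shift cm (after turn) [-0.07  0.28 -0.07]
F tool [-8.3 -3.3 -7. ] [ 0.     0.004 -1.   ]
w9 w12 px screw [ 0.    -2.875] bush [ 0.125 -2.5  ] block move rel. screw (board x,y mm) [-0.18 -0.24]
w6 base rows [192.65 192.64 192.63 192.68 192.68 192.67] flange top [195.5, 195.5, 195.5, 195.5] rib top [204.5, 205.5, 204.5]
w8 base rows [192.48 192.45 192.42 192.48 192.48 192.58] flange top [195.5, 195.5, 195.5, 195.5] rib top [204.5, 204.5, 204.5]
w9 base rows [191.52 191.55 191.53 191.58 191.58 191.57] flange top [194.5, 194.5, 194.5, 194.5] rib top [203.5, 203.5, 203.5]
w10 base rows [188.33 188.32 188.3  188.45 188.45 188.44] flange top [192.5, 192.5, 192.5, 192.5] rib top [202.5, 202.5, 202.5]
w11 base rows [188.31 188.31 188.29 188.44 188.43 188.45] flange top [192.5, 192.5, 192.5, 192.5] rib top [201.5, 202.5, 201.5]
w12 base rows [188.56 188.56 188.52 188.58 188.57 188.58] flange top [192.5, 192.5, 192.5, 192.5] rib top [200.5, 200.5, 200.5]
```

The base edge and screws moved together (-3.0 px and -2.9 px), so the flange never left its place. It was already on the end fence and only tipped under the low down-force, and it is flat again now (tilt 0.004 rad). Next, the final balanced push.

Emit:
carry_out:
  targets:
    - [1,0.1,0.1,0,0]
    - [1,0.05,0.1,0,0]
    - [1,0,0.05,0.05,0]
    - [1,0,0,0.05,0]
    - [1,0,0,0,0]
    - [1,0,0,0,0]
    - [1,0,0,0,0]

```text
time: 20.65
tool_pos: [0.424, -0.2822, 0.039]
ee_rot: [-2.288, 1.563, 2.212]
wrist_force: [-9.9, 13.1, 19.0]
width: 0.0201
```

```bash
python3 -c "
from trk import *
rep('w13');track('w12','w13');edge('w13')"
```

```text
pos [ 0.424  -0.2822  0.039 ] yawY -12.14 F [-9.9 13.1 19. ] w 0.0201 t 20.65
turn 0.006265510304885424
shift cm (after turn) [-0.1   0.28 -0.1 ]
F tool [-18.8 -12.6 -10.9] [-0.005  0.007 -1.   ]
w12 w13 px screw [0.25 0.  ] bush [-0.125 -0.75 ] block move rel. screw (board x,y mm) [0.04 0.26]
w13 base rows [188.47 188.45 188.43 188.48 188.48 188.46] flange top [192.5, 192.5, 192.5, 192.5] rib top [199.5, 199.5, 199.5]
```

Emit:
carry_out:
  targets:
    - [1,-0.1,0,0.05,0]
    - [1,0,0,0,0]
    - [1,0,0,0,0]
    - [1,0,0,0,0]

```text
time: 21.1
tool_pos: [0.4241, -0.2822, 0.039]
ee_rot: [-2.37, 1.562, 2.13]
wrist_force: [-8.3, 11.7, 14.3]
width: 0.0197
```

```bash
python3 -c "
from trk import *
rep('w14');track('w12','w14');edge('w14')
s=snap('top','t14.png'); a=np.load('pics/t7.npz')['im'].astype(int); d=np.abs(a-s['image']).max(2)
print('top diff cabinet',d[150:260,110:235].max(),'block/bottle',d[160:185,395:420].max(),d[228:246,400:427].max())
f=robot.get_obs()['wrist_force']; assert 4<f[1]<25
robot.close_job()"
```

```text
pos [ 0.4241 -0.2822  0.039 ] yawY -12.14 F [-8.3 11.7 14.3] w 0.0197 t 21.1
turn 0.005700344518089651
shift cm (after turn) [-0.1   0.28 -0.1 ]
F tool [-14.2 -10.7  -9.8] [-0.005  0.008 -1.   ]
w12 w14 px screw [ 0.25  -0.125] bush [-0.125 -0.875] block move rel. screw (board x,y mm) [0.04 0.2 ]
w14 base rows [188.48 188.45 188.43 188.48 188.49 188.48] flange top [192.5, 192.5, 192.5, 192.5] rib top [199.5, 199.5, 199.5]
top diff cabinet 4 block/bottle 43 6
the job is handed in; nothing more can be done
```

I pulled the drawer open to its stop, lifted the guide block out by its rib and set it on the board. I then pushed it into the corner and handed in at about 21 s, still gripping it.

**Final push:** about 10.7 N toward the long fence, 9.8 N toward the end fence and 14 N down. The finger opening is 19.7 mm on the 20 mm rib, and the tool is tilted about 0.5°.

**Contact with the fences**
- **Long fence:** the wrist pictures showed the flange flush and parallel.
- **End fence:** this is hidden from the cameras, so contact is inferred from force. The flange did not shift against the fence screws even at 16–19 N.
- **Tipping:** during one of those tests, with little down-force, the block tipped slightly and also shifted about 2 mm in the grip. I pressed it flat again and pushed again.

**Checks that disagreed**
- The camera estimate put the block 1.5–2 mm short of the end fence. I put this down to calibration and trusted the force result.
- The last top-view comparison showed no change at the cabinet, drawer, bone bar or bottle. The patch around the small wooden block changed by 43 grey levels. The arm never went near that block, so this is probably the arm or its shadow, but I did not confirm it by eye because my picture limit was used up.

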